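# Hold the ball tray over the reader

## Robot

A 6-joint arm with a two-finger parallel gripper is mounted at the origin on a cart in front of the work surface, level with it; the furniture and walls round the work are solid. World frame = base frame: x ahead of the robot, y to its left, z up, the work surface at z = 0. Lengths are in m, angles in rad, forces in N, time in s.
With the tool pointing down it reaches from about 0.25 to 0.8 m from the base axis. Payload 8.5 kg.
Tool frame: the origin (TCP) lies midway between the tips of the shut fingers; the grasp point (between the pads) lies 19 mm behind it; y points along the fingers, z is the direction in which the jaws open and shut, and the axes are right-handed (so a half turn about y gives the same grasp; the last joint's range is limited). The gripper opens to 85 mm and grips with 20 to 120 N. Pads are 22 mm wide; open, the fingers measure 114 mm over their backs; the gripper's body (76 mm by 85 mm) begins 54 mm behind the grasp point. The pads swing forward as they close: fully open they stand 13 mm farther back than shut.
Start: joints at [1.207, 0.238, -0.013, 1.319, 0, 1.571], TCP at [0.187, 0.491, 0.231] pointing down, gripper open.
Joint ranges: [-2.66, 2.66], [-1.03, 1.9], [-1.14, 1.46], [-1.82, 2.27], [-1.45, 1.34], [-3.14, 3.14]. Speed limits (rad/s): [2.22, 2.22, 2.79, 3.14, 3.14, 3.14].

## Interface

Orientations are given as a rotation vector (axis times angle).
In Python, from station import arm, camera gives the robot as it stands.
- The arm moves only by the shell command python3 -m handwheel 'ROWS' [FORCE]. ROWS is JSON, a list of rows, each a list of 7 numbers: the closure in counts, from 0 (fully open) to 255 (shut), then the shift along the tool's x, y, z in mm, then the turn, a rotation vector about the tool's x, y, z in degrees. A call has 1 to 5 rows; each row shifts and turns the commanded pose from where the row before left it, along the tool's axes as they then stand; what a row does not reach is not made up. A row lasts 1/10 s, in which the tool goes at most 50 mm and 8.59 degrees, less where a joint would pass 70% of its speed; a pose out of reach is approached as far as the arm can. A call is refused whole if a number of a shift passes 50 or a number of a turn 8.59, either way. A call with a gripper value outside its range is refused whole. The fingers move at their own pace and stop on an object; FORCE is the grip in N (left out, the last holds). Time passes only in rows, so rows that do not move let the fingers close. It gives the time, the measured TCP pose, the force and the opening at its end, in the units of the state.
- arm.state(): the state, without advancing time (a new reading comes with each control period).
- camera(name): name is "side" or "top" or "wrist"; returns a dict with "color" (384x512x3 uint8, blue, green, red), "depth" (384x512 float32, m along the optical axis (not along the pixel's ray), 0 where there is no reading), "camera_matrix" (3x3 intrinsics, pixels), "dist_coeffs" ([k1, k2, p1, p2, k3] as OpenCV has them; the pictures are not rectified), "T" (4x4, takes a point from camera to world coordinates). Camera axes: x right, y up, looking along -z (the intrinsics and any distortion apply to the point x, -y, -z); pixel columns grow to the right and rows downward; lengths in m; the calibration is good to about 2 mm. A picture is of the moment at which its call begins.
- arm.job_done(): hands the job in, once; it reports no verdict.
The state is a dict: "t": time; "joint_pos": joint angles; "dq": joint speeds; "tau": joint torques, N m; "tool_pos": TCP position; "ee_rot": TCP orientation; "force": force on the tool from outside, world axes, zero at the start; "wrist_torque": the same for the moment, N m; "opening": finger opening in m.
Only numpy, scipy, OpenCV 4.12 (cv2) and the standard library are available. Lean on these libraries where they do the work, as an engineer would, in place of code of your own. Each camera call takes 0.05 s, during which the arm holds its last target. There are 200 camera calls.

## Task

Without lifting it, slide the round optical reader along the worktop until it stands wholly inside the white ring painted there. Then pick up the metal ball tray by its upright tab, keep it level so that the loose steel ball stays in its pocket, carry it over and finish while still holding it: still and level, its underside about 12 cm above the worktop, with the ball's pocket centred over the reader's window. Leave the other things on the bench where they are.

Things in the scene. Friction and masses are not known exactly. Their poses are not given: they have to be found in the camera images.
- spot: white ring painted flat on the worktop, inner diameter 140 mm, outer 150 mm, no height; origin at its centre on the worktop
- reader: low round grey puck with a thin black band and a round black window (50 mm across, metal bezel) in the middle of its top; 110 mm diameter, 30 mm high, vertical side up to 24 mm, 0.45 kg, slides freely on the worktop; origin at the centre of its underside, z up; round, so its yaw does not matter
- tray_grip (a point): grip point of the ball tray, half-way up the free part of its upright tab, 42 mm above the tray's underside. The tab stands at the plate's centre: 44 mm long along the tray's x, 12 mm thick along its y (grip across this), top 65 mm above the underside; its foot is 56 x 22 mm, up to 14 mm. Axes are the tray's, z up
- tray_pocket (a point): the ball's pocket in the tray, 50 mm along the tray's +x from the tab: a round recess with a flat dark floor, 40 mm wide and 4 mm deep, its floor 6 mm above the tray's underside; this point is where the ball's centre is when it sits in the middle (17 mm above the tray's underside). Axes are the tray's
- ball_center (a point): centre of the loose steel ball, 22 mm diameter, 44 g; it rolls freely about 12 mm either way in its pocket and leaves it if the tray is tipped far or jerked
- tray: the ball tray: a pale, almost white aluminium plate 160 mm (its x) by 76 mm (its y) by 10 mm, about 0.22 kg, flat on the worktop, with an upright tab in the middle, a steel disc weight (30 mm wide, top at 18 mm) near its -x end and the ball near its +x end, so that it balances about at the tab. Origin at the centre of its underside, below the tab; z up
- slide_box: bystander: red slide box 89 x 51 x 34 mm, loose, beyond the work; origin at the centre of its underside
- carton: bystander: small upright white carton with a blue panel, 48 x 58 x 75 mm, loose, beyond the work; origin at the centre of its underside
- bottle: bystander: white reagent bottle with red cap, 75 mm wide, 164 mm high, loose, beyond the work; origin at the centre of its underside
There are look-alikes about, which are no part of the job. Of the things like the reader, leave any that is orange or turquoise; of the rest the larger one is meant.

How it is judged:
By the outcome, as a careful person would: the job done as asked, in the order asked, and still so for the second after the job is handed in, while the arm keeps its last pose, push and grip.
It also fails if it takes over 51 s, if anything falls off the work surface, if the arm or the gripper's body presses on something with over 40 N, if the wrist force passes 120 N, or if a joint passes its speed limit or range.

## Working session

There is one attempt and no reset: what is moved stays moved. The work goes in short steps, Python scripts to look and compute and a shell command to move; the robot and the scene stay as the last step left them, time stands still between calls to the robot, and variables do not carry over. Pictures are saved under pics/ and viewed, on a budget of 10 in all, crops included, one or two more only if the job needs it, and the job is handed in when it is done.

```bash
mkdir -p pics; ls; cat > h.py <<'E'
import numpy as np, cv2, pickle
from station import arm, camera
from scipy.spatial.transform import Rotation as R
def snap(n):
    c=camera(n); pickle.dump(c,open(n+'.pkl','wb')); return c
def load(n): return pickle.load(open(n+'.pkl','rb'))
def ray(c,u,v):
    p=cv2.undistortPoints(np.array([[[u,v]]],float),np.array(c['camera_matrix'],float),np.array(c['dist_coeffs'],float))[0,0]
    T=np.array(c['T']); return T[:3,3],T[:3,:3]@np.array([p[0],-p[1],-1])
def atz(c,u,v,z):
    o,d=ray(c,u,v); return o+d*(z-o[2])/d[2]
def proj(c,P):
    T=np.array(c['T']); q=(np.atleast_2d(P)-T[:3,3])@T[:3,:3]; q=q*[1,-1,-1]
    return cv2.projectPoints(q,np.zeros(3),np.zeros(3),np.array(c['camera_matrix'],float),np.array(c['dist_coeffs'],float))[0][:,0]
E
python3 - <<'E'
from h import *
a=snap('top');b=snap('side')
cv2.imwrite('pics/1.png',cv2.resize(a['color'],(800,600),interpolation=cv2.INTER_CUBIC))
cv2.imwrite('pics/2.png',b['color'])
s=arm.state();print(s); print(R.from_rotvec(s['ee_rot']).as_matrix().round(3)); print(np.array(a['T']).round(3),np.array(b['T']).round(3))
E
```

```text
pics
{'t': 0.1, 'joint_pos': array([ 1.20700306e+00,  2.38695606e-01, -1.41423248e-02,  1.31922640e+00,
        4.15846661e-05,  1.57077046e+00]), 'dq': array([ 0.00028588, -0.00082081,  0.00119488,  0.00037214,  0.00088586,
       -0.00042019]), 'tau': array([ 1.91411659e-04, -5.39722574e+01,  3.46997058e+01,  1.33888924e-02,
        3.71151293e-05,  1.92413552e-06]), 'tool_pos': array([0.186662  , 0.49029722, 0.23076589]), 'ee_rot': array([-1.5531292 ,  0.28567915, -0.28525258]), 'force': array([0.26384902, 0.43351271, 0.51358717]), 'wrist_torque': array([-0.00642159, -0.01496388,  0.02648829]), 'opening': 0.08536931286160832}
[[ 0.935 -0.     0.356]
 [-0.356 -0.001  0.935]
 [-0.    -1.    -0.001]]
[[-0.492  0.801 -0.341 -0.099]
 [-0.87  -0.458  0.181  0.558]
 [-0.011  0.386  0.923  1.919]
 [ 0.     0.     0.     1.   ]] [[ 6.510e-01  6.100e-01 -4.520e-01 -4.500e-02]
 [-7.590e-01  5.220e-01 -3.880e-01 -3.700e-01]
 [-1.000e-03  5.960e-01  8.030e-01  1.156e+00]
 [ 0.000e+00  0.000e+00  0.000e+00  1.000e+00]]
```

View pics/1.png

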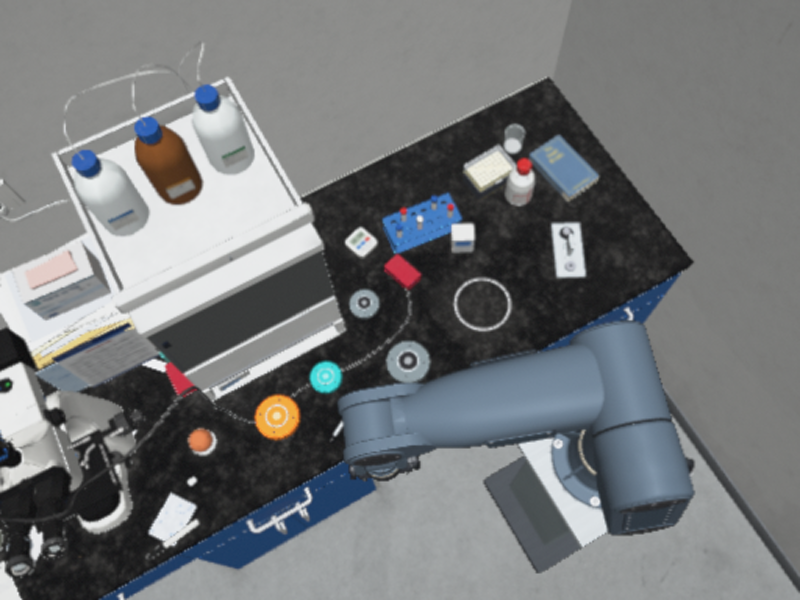

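View pics/2.png

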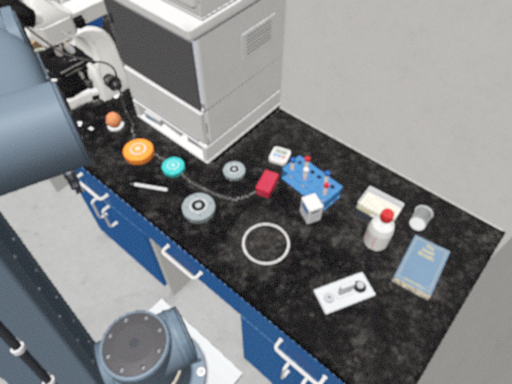

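The top view (800 px) shows the grey reader at (408,361), a smaller grey puck at (364,304), the ring at (483,304) and the tray at (568,250). In the side view they are at (198,208), (233,171), (266,244) and (344,293).

```bash
python3 - <<'E'
from h import *
a=load('top');b=load('side')
k=.64
for n,t,s,z in [('reader',(408,361),(198,206),.03),('ring',(483,304),(266,244),0)]:
    print(n,atz(a,t[0]*k-.2,t[1]*k-.2,z).round(4),atz(b,*s,z).round(4))
def crop(c,u,v,w,h,f): return cv2.resize(c['color'][v:v+h,u:u+w],None,fx=f,fy=f,interpolation=cv2.INTER_CUBIC)
# white blob fits: ring
for n,c,box in [('top',a,(285,172,48,45)),('side',b,(238,217,58,55))]:
    u,v,w,h=box; m=(c['color'][v:v+h,u:u+w].min(2)>130)
    vv,uu=np.nonzero(m); P=np.array([atz(c,x+u,y+v,0)[:2] for x,y in zip(uu,vv)])
    A=np.c_[2*P,np.ones(len(P))]; x=np.linalg.lstsq(A,(P**2).sum(1),rcond=None)[0]; print(n,'ring',x[:2],np.sqrt(x[2]+x[:2]@x[:2]),len(P))
# tray outline minAreaRect at z=.01
for n,c,box in [('top',a,(345,135,40,50)),('side',b,(305,262,80,60))]:
    u,v,w,h=box; m=(c['color'][v:v+h,u:u+w].min(2)>150).astype(np.uint8)
    cs=max(cv2.findContours(m,0,2)[0],key=cv2.contourArea)[:,0]+[u,v]
    P=np.array([atz(c,x,y,.01)[:2] for x,y in cs],np.float32); print(n,cv2.minAreaRect(P*1000))
cv2.imwrite('pics/3.png',np.hstack([crop(a,230,135,160,115,2.5),crop(b,300,255,90,65,2.5*160/90)[:287,:400]]) if 0 else np.vstack([cv2.resize(crop(a,345,135,40,50,1),(240,300),interpolation=2),]) if 0 else np.hstack([cv2.resize(a['color'][135:185,345:385],(400,500),interpolation=2),cv2.resize(b['color'][258:322,306:386],(400,500)[:1]+(320,),interpolation=2) if 0 else cv2.copyMakeBorder(cv2.resize(b['color'][262:322,306:386],(400,300),interpolation=2),0,200,0,0,0)]))
E
```

```text
reader [0.4404 0.2994 0.03  ] [0.4375 0.2938 0.03  ]
ring [0.4885 0.0434 0.    ] [0.4867 0.0393 0.    ]
top ring [0.49064234 0.04504223] 0.07248146148041414 188
side ring [0.48951014 0.04402796] 0.07261669194364812 487
top ((508.2935791015625, -238.94888305664062), (77.12240600585938, 157.92369079589844), 61.745201110839844)
side ((507.5244140625, -241.09896850585938), (81.96481323242188, 165.62643432617188), 61.59327697753906)
```

View pics/3.png

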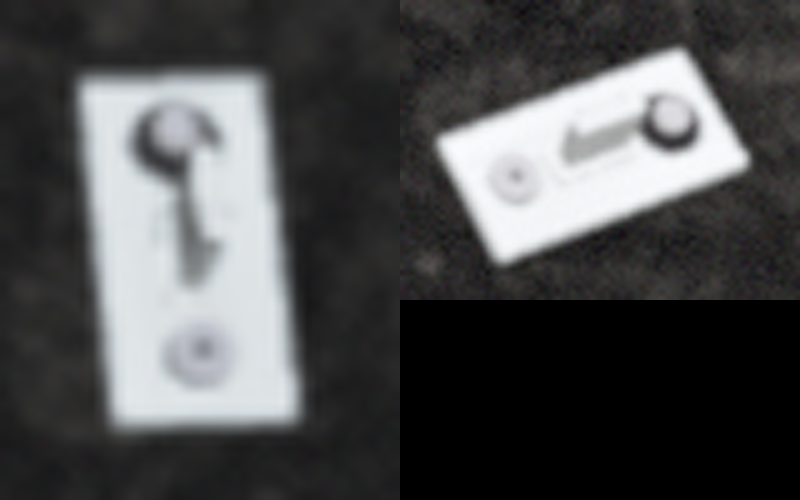

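Tray centre ≈ (0.508, −0.240), with the ball toward heading −28°. I'll rotate first so the open jaws can cradle and push the reader along heading −79°, and check the neighbouring pucks at the same time.

```bash
python3 -m handwheel '[[0,0,0,0,0,8.3,0],[0,0,0,0,0,8.3,0],[0,0,0,0,0,8.3,0],[0,0,0,0,0,8.3,0],[0,0,0,0,0,8.3,0]]' 40; python3 -m handwheel '[[0,0,0,0,0,8.3,0],[0,0,0,0,0,8.2,0],[0,0,0,0,0,0,0]]'
python3 - <<'E'
from h import *
a=load('top');b=load('side');k=.64
for n,t,s,z in [('turq',(326,376),(174,166),.03),('small',(364,303),(234,170),.03),('pen',(337,428),(150,187),0.005),('redbox',(403,271),(267,183),.034)]:
    print(n,atz(a,t[0]*k-.2,t[1]*k-.2,z).round(3),atz(b,*s,z).round(3))
s=arm.state();print(s['joint_pos'].round(3),s['tool_pos'],R.from_rotvec(s['ee_rot']).as_matrix().round(3))
E
```

```text
t: 0.6
tool_pos: [0.1867, 0.4904, 0.2309]
ee_rot: [-1.399, 0.851, -0.852]
force: [-0.8, -1.1, -0.9]
opening: 0.085
t: 0.9
tool_pos: [0.1867, 0.4904, 0.231]
ee_rot: [-1.295, 1.066, -1.067]
force: [1.0, 0.9, -0.3]
opening: 0.0854
turq [0.509 0.499 0.03 ] [0.506 0.484 0.03 ]
small [0.637 0.322 0.03 ] [0.632 0.308 0.03 ]
pen [0.383 0.535 0.005] [0.397 0.495 0.005]
redbox [0.665 0.189 0.034] [0.66  0.179 0.034]
[ 1.207  0.239 -0.014  1.319 -0.     2.585] [0.18672158 0.49041444 0.23095071] [[ 0.191 -0.     0.982]
 [-0.982 -0.001  0.191]
 [ 0.001 -1.    -0.   ]]
```

```bash
python3 -m handwheel '[[0,30,0,42,0,0,0],[0,30,0,42,0,0,0],[0,30,0,42,0,0,0],[0,30,0,42,0,0,0],[0,31,0,42,0,0,0]]'; python3 -m handwheel '[[0,0,45,0,0,0,0],[0,0,45,0,0,0,0],[0,0,45,0,0,0,0],[0,0,35,0,0,0,0],[0,0,0,0,0,0,0]]'
python3 - <<'E'
from h import *
w=snap('wrist');cv2.imwrite('pics/4.png',w['color'])
s=arm.state();print(s['tool_pos'])
x=R.from_rotvec(s['ee_rot']).as_matrix()
for y in (.298,): print(proj(w,[[.440,y,.03],[.4235,.3815,0]]))
E
```

```text
t: 1.4
tool_pos: [0.4158, 0.3856, 0.2312]
ee_rot: [-1.297, 1.061, -1.061]
force: [0.5, 1.4, 0.1]
opening: 0.0857
t: 1.9
tool_pos: [0.4116, 0.3842, 0.0568]
ee_rot: [-1.305, 1.064, -1.062]
force: [-0.3, -0.4, 0.2]
opening: 0.0853
[0.41289649 0.38544195 0.05967697]
[[273.16322208 363.354946  ]
 [273.60261809 221.55386783]]
```

View pics/4.png

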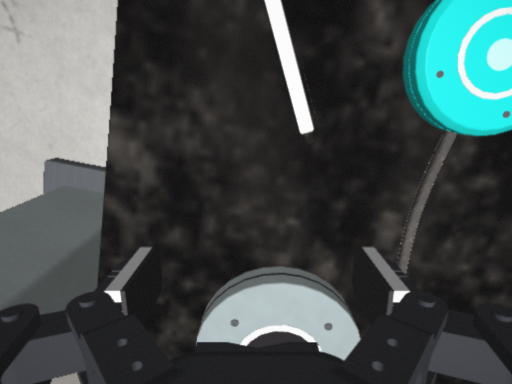

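The wrist view shows the reader's rear edge centred near column 279, between the two open fingers, and the fingertips are clear of everything. I'll shift slightly sideways and go down.

```bash
python3 -m handwheel '[[0,0,0,11,0,0,0],[0,0,25,0,0,0,0],[0,0,25,0,0,0,0],[0,0,7,0,0,0,0],[0,0,0,0,0,0,0]]'
cat > st.py <<'E'
from h import *
s=arm.state();M=R.from_rotvec(s['ee_rot']).as_matrix();p=s['tool_pos']
print(round(s['t'],2),p.round(4),'headx',np.degrees(np.arctan2(M[1,0],M[0,0])).round(2),'tiltdeg',np.degrees(M[2,[0,2]]).round(2),'F',s['force'].round(1),'op',round(s['opening'],4))
def rel(*t): print('move xyz tool mm',(M.T@(np.array(t)-p)*1000).round(1))
E
python3 -c "
from st import *
d=M[:2,0]; t=np.array([.490,.0445])-.046*d; rel(t[0],t[1],p[2])"
```

```text
t: 2.45
tool_pos: [0.4257, 0.3893, 0.0051]
ee_rot: [-1.295, 1.064, -1.064]
force: [0.7, -0.1, 0.7]
opening: 0.086
2.45 [0.4257 0.3893 0.0051] headx -78.81 tiltdeg [-0.02  0.03] F [ 0.7 -0.1  0.7] op 0.086
move xyz tool mm [ 3.047e+02 -1.000e-01 -3.900e+00]
```

```bash
python3 -m handwheel '[[0,0,7,-4,0,0,0],[0,10,0,0,0,0,0],[0,10,0,0,0,0,0],[0,10,0,0,0,0,0],[0,10,0,0,0,0,0]]'; python3 -m handwheel '[[0,12,0,0,0,0,0],[0,12,0,0,0,0,0],[0,12,0,0,0,0,0],[0,12,0,0,0,0,0],[0,12,0,0,0,0,0]]';python3 -c "
from st import *
d=M[:2,0]; t=np.array([.490,.0445])-.046*d; rel(t[0],t[1],-.002)"
```

```text
t: 2.95
tool_pos: [0.4291, 0.3477, -0.0023]
ee_rot: [-1.294, 1.065, -1.065]
force: [0.4, 0.4, 0.6]
opening: 0.0851
t: 3.45
tool_pos: [0.4407, 0.2891, -0.0026]
ee_rot: [-1.295, 1.065, -1.064]
force: [-0.9, 3.2, 1.6]
opening: 0.0853
3.45 [ 0.4407  0.2891 -0.0026] headx -78.85 tiltdeg [-0.02  0.01] F [-0.9  3.2  1.6] op 0.0853
move xyz tool mm [203.5  -0.6   1.1]
```

Contact made at about 3 N. Continuing the push.

```bash
python3 -m handwheel '[[0,12,0,0,0,0,0],[0,12,0,0,0,0,0],[0,12,0,0.5,0,0,0],[0,12,0,0.5,0,0,0],[0,12,0,0,0,0,0]]'; python3 -m handwheel '[[0,12,0,0,0,0,0],[0,12,0,0,0,0,0],[0,12,0,0,0,0,0],[0,12,0,0,0,0,0],[0,12,0,0,0,0,0]]';python3 -m handwheel '[[0,10,0,0,0,0,0],[0,8,0,0,0,0,0],[0,6,0,0,0,0,0],[0,4,0,0,0,0,0],[0,2,0,0,0,0,0]]';python3 - <<'E'
from st import *
d=M[:2,0]; t=np.array([.490,.0445])-.046*d; rel(t[0],t[1],-.002)
b=snap('side');a=snap('top')
cv2.imwrite('pics/5.png',np.hstack([cv2.resize(a['color'][150:250,220:345],(500,400),interpolation=2),cv2.resize(b['color'][170:290,200:290],(300,400),interpolation=2)]))
E
```

```text
t: 3.95
tool_pos: [0.4532, 0.2303, -0.0027]
ee_rot: [-1.295, 1.065, -1.065]
force: [-0.9, 3.6, 3.1]
opening: 0.0855
t: 4.45
tool_pos: [0.4646, 0.1714, -0.0027]
ee_rot: [-1.295, 1.065, -1.064]
force: [-1.7, 3.6, 2.6]
opening: 0.0856
t: 4.95
tool_pos: [0.4704, 0.1426, -0.0027]
ee_rot: [-1.295, 1.065, -1.065]
force: [-0.3, 3.5, 2.5]
opening: 0.0851
4.95 [ 0.4704  0.1426 -0.0027] headx -78.86 tiltdeg [ 0.   -0.01] F [-0.3  3.5  2.5] op 0.0851
move xyz tool mm [54.1 -0.7  0.3]
```

View pics/5.png

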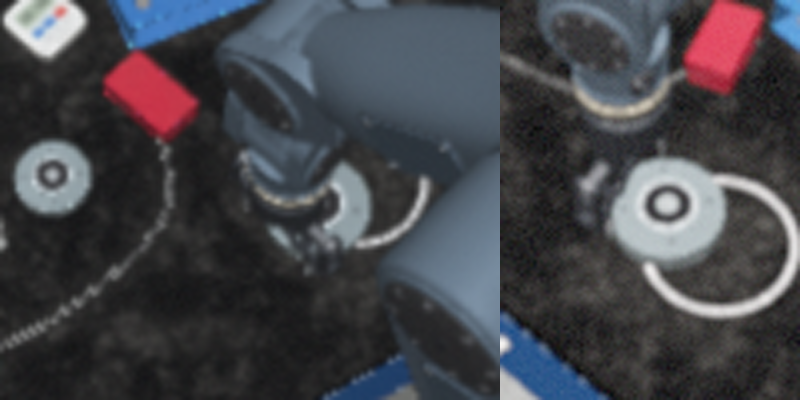

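In the side crop, the reader's window is at (668,207), pixel ≈ (250.2,231.9). The reader is partly inside the ring, and the push is straight. I'll compute what remains.

```bash
python3 - <<'E'
from st import *
b=load('side'); q=atz(b,250.2,231.9,.03); print(q)
print('rem in tool',M.T@(np.array([.490,.0445,.03])-q)*1000, 'reader rel tcp',M.T@(q-p)*1000)
E
```

```text
5.05 [ 0.4704  0.1426 -0.0028] headx -78.86 tiltdeg [ 0.04 -0.01] F [0.2 0.8 1.6] op 0.0854
[0.47426086 0.09523835 0.03      ]
rem in tool [5.28235881e+01 3.56390820e-02 5.63633117e+00] reader rel tcp [ 47.23701913 -32.73704496  -5.34198243]
```

```bash
python3 -m handwheel '[[0,6,0,0.5,0,0,0],[0,10,0,0.5,0,0,0],[0,10,0,0.5,0,0,0],[0,9,0,0.5,0,0,0],[0,7,0,0,0,0,0]]';python3 -m handwheel '[[0,5,0,0,0,0,0],[0,3,0,0,0,0,0],[0,2,0,0,0,0,0],[0,1,0,0,0,0,0],[0,0,0,0,0,0,0]]'; python3 -m handwheel '[[0,-10,0,0,0,0,0],[0,-30,0,0,0,0,0],[0,-40,0,0,0,0,0],[0,0,-50,0,0,0,0],[0,0,-50,0,0,0,0]]';python3 -m handwheel '[[0,-20,-50,0,0,0,0],[0,-20,-30,0,0,0,0],[0,0,0,0,0,0,0]]';python3 - <<'E'
from st import *
w=snap('wrist');b=snap('side');
cv2.imwrite('pics/6.png',np.hstack([cv2.resize(b['color'][195:285,220:310],(400,400),interpolation=2),cv2.resize(w['color'],(400,300))if 0 else cv2.copyMakeBorder(cv2.resize(w['color'],(400,300)),0,100,0,0,0)]))
E
```

```text
t: 5.55
tool_pos: [0.4806, 0.101, -0.0028]
ee_rot: [-1.295, 1.065, -1.065]
force: [-0.7, 1.9, 1.2]
opening: 0.0856
t: 6.05
tool_pos: [0.4825, 0.0912, -0.0027]
ee_rot: [-1.295, 1.064, -1.065]
force: [0.3, -0.7, 0.3]
opening: 0.0857
t: 6.55
tool_pos: [0.4653, 0.1711, 0.0974]
ee_rot: [-1.3, 1.065, -1.062]
force: [1.1, 0.3, -0.7]
opening: 0.0857
t: 6.85
tool_pos: [0.4613, 0.2108, 0.178]
ee_rot: [-1.289, 1.059, -1.065]
force: [0.7, 1.0, -0.1]
opening: 0.0855
6.85 [0.4613 0.2108 0.178 ] headx -78.72 tiltdeg [-0.11  0.43] F [ 0.7  1.  -0.1] op 0.0855
```

View pics/6.png

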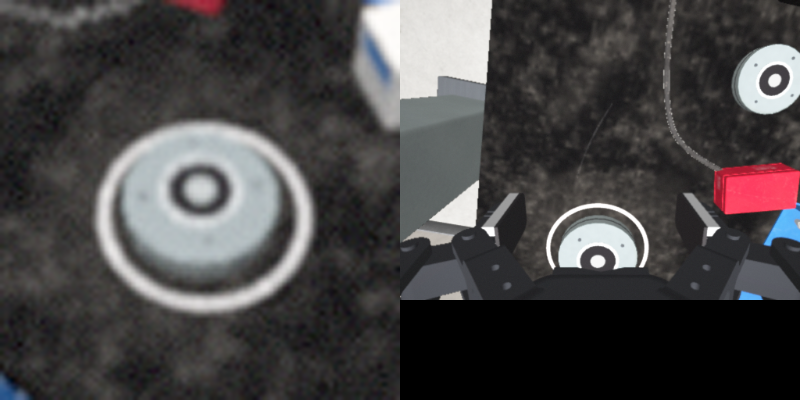

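The reader is inside the ring, with its window at side pixel ≈ (264.8,237.2). I'll check the margin by fitting.

```bash
python3 - <<'E'
from st import *
b=load('side'); c=np.array([.4895,.0442])
q=atz(b,264.8,237.2,.03); print(q[:2], 'vs ring', (q[:2]-c)*1000)
# predicted pixel for reader outline ends in crop
for cc in (q[:2],c):
    th=np.linspace(0,2*np.pi,72); 
    for z,r in((.024,.055),(0,.055)):
        e=(proj(b,np.c_[cc[0]+r*np.cos(th),cc[1]+r*np.sin(th),0*th+z])-[220,195]+.5)*4.444; print(z,e.min(0).round(),e.max(0).round())
th=np.linspace(0,2*np.pi,72);e=(proj(b,np.c_[c[0]+.07*np.cos(th),c[1]+.07*np.sin(th),0*th])-[220,195]+.5)*4.444;print('ring in',e.min(0),e.max(0))
E
```

```text
6.95 [0.4595 0.2085 0.1739] headx -78.76 tiltdeg [0.01 0.06] F [ 0.2 -1.3 -0.2] op 0.0856
[0.48945673 0.04733004] vs ring [-0.04327009  3.13004091]
0.024 [124. 129.] [278. 262.]
0 [125. 147.] [277. 279.]
0.024 [127. 132.] [282. 265.]
0 [128. 149.] [280. 281.]
ring in [107.14005767 132.09511961] [300.78498856 300.47124667]
```

```bash
python3 -m handwheel '[[0,0,-10,0,0,-8.4,0],[0,0,-10,0,0,-8.4,0],[0,0,0,0,0,-8.4,0],[0,0,0,0,0,-8.4,0],[0,0,0,0,0,-8.4,0]]'; python3 -m handwheel '[[0,0,0,0,0,-8.4,0],[0,0,0,0,0,0,0]]'; python3 -c "
from st import *
rel(.508,-.24,.19)"
```

```text
t: 7.45
tool_pos: [0.4588, 0.2069, 0.1918]
ee_rot: [-1.515, 0.501, -0.498]
force: [0.9, 1.0, 0.5]
opening: 0.0854
t: 7.65
tool_pos: [0.4588, 0.2069, 0.1919]
ee_rot: [-1.538, 0.39, -0.386]
force: [0.2, -0.3, 0.4]
opening: 0.0853
7.65 [0.4588 0.2069 0.1919] headx -28.35 tiltdeg [-0.1  -0.16] F [ 0.2 -0.3  0.4] op 0.0853
move xyz tool mm [ 255.5    2.5 -370. ]
```

```bash
python3 -m handwheel '[[0,15,0,-22,0,0,0],[0,20,0,-30,0,0,0],[0,22,0,-33,0,0,0],[0,22,0,-33,0,0,0],[0,22,0,-33,0,0,0]]'; python3 -m handwheel '[[0,22,0,-33,0,0,0],[0,22,0,-33,0,0,0],[0,22,0,-33,0,0,0],[0,22,0,-33,0,0,0],[0,22,0,-33,0,0,0]]';python3 -m handwheel '[[0,22,0,-30,0,0,0],[0,15,0,-15,0,0,0],[0,0,0,0,0,0,0]]'; python3 - <<'E'
from st import *
rel(.508,-.24,.16)
w=snap('wrist');cv2.imwrite('pics/7.png',w['color'])
print(proj(w,[[.508,-.24,.065],[.508+.05*.88,-.24-.05*.474,.017]]))
E
```

```text
t: 8.15
tool_pos: [0.4758, 0.0251, 0.1927]
ee_rot: [-1.536, 0.394, -0.392]
force: [0.4, 0.7, -0.2]
opening: 0.0854
t: 8.65
tool_pos: [0.4939, -0.1724, 0.1926]
ee_rot: [-1.535, 0.395, -0.392]
force: [1.1, 0.9, 0.1]
opening: 0.0856
t: 8.95
tool_pos: [0.5055, -0.2304, 0.1921]
ee_rot: [-1.535, 0.397, -0.394]
force: [-0.8, -0.4, -0.9]
opening: 0.0857
8.95 [ 0.5055 -0.2304  0.1921] headx -28.89 tiltdeg [-0.09 -0.05] F [-0.8 -0.4 -0.9] op 0.0857
move xyz tool mm [ 6.9 32.1 -7.2]
[[247.49355706 195.12368483]
 [249.50985227 228.47562588]]
```

View pics/7.png

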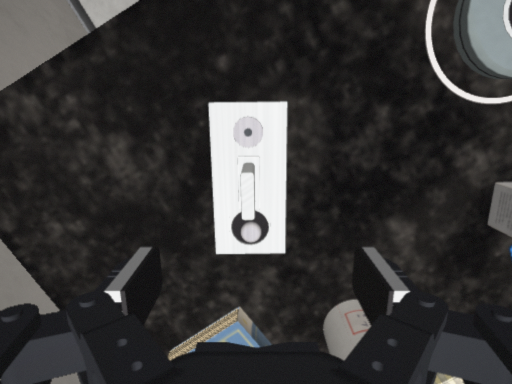

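The wrist view shows the tab top centred near (248,195) and the pocket at (250,227), both matching the prediction. The plate corners are (209,102), (287,102), (286,253) and (216,254). I'll refine the pose from the plate outline.

```bash
python3 - <<'E'
from st import *
w=load('wrist')
m=(w['color'].min(2)>170).astype(np.uint8); m[260:]=0;m[:95]=0;m[:,:200]=0;m[:,300:]=0
cs=max(cv2.findContours(m,0,2)[0],key=cv2.contourArea)[:,0]
P=np.array([atz(w,x,y,.01)[:2] for x,y in cs],np.float32)
r=cv2.minAreaRect(P*1000);print(r)
c=np.array(r[0])/1000; rel(c[0],c[1],.023)
print(proj(w,[[c[0],c[1],.065]]))
E
```

```text
9.0 [ 0.5051 -0.2289  0.1922] headx -28.8 tiltdeg [-0.14 -0.02] F [ 0.2 -0.6 -0.5] op 0.085
((509.449462890625, -240.96807861328125), (75.89000701904297, 160.21482849121094), 61.760597229003906)
move xyz tool mm [ 10.1 169.2  -8.4]
[[247.33746451 197.04554827]]
```

```bash
python3 -m handwheel '[[0,9.5,20,-8.4,0,-0.5,0],[0,0,30,0,0,0,0],[0,0,30,0,0,0,0],[0,0,20,0,0,0,0],[0,0,0,0,0,0,0]]'; python3 -c "
from st import *
rel(.509,-.2408,.023)"
```

```text
t: 9.5
tool_pos: [0.5077, -0.2377, 0.0907]
ee_rot: [-1.535, 0.388, -0.379]
force: [-0.3, 0.1, -0.2]
opening: 0.0858
9.5 [ 0.5077 -0.2377  0.0907] headx -28.03 tiltdeg [-0.36 -0.02] F [-0.3  0.1 -0.2] op 0.0858
move xyz tool mm [ 3.  67.7 -2.1]
```

```bash
python3 -m handwheel '[[0,2.5,20,-2,0,0.2,-0.3],[0,0,20,0,0,0,0],[0,0,17,0,0,0,0],[0,0,10,0,0,0,0],[0,0,0,0,0,0,0]]'; python3 -m handwheel '[[0,0,0,0,0,0,0],[0,0,0,0,0,0,0]]';python3 -c "
from st import *
rel(.509,-.2408,.023)"
```

```text
t: 10.0
tool_pos: [0.5111, -0.2422, 0.0263]
ee_rot: [-1.537, 0.383, -0.388]
force: [-0.3, -1.0, 1.0]
opening: 0.0853
t: 10.2
tool_pos: [0.5123, -0.243, 0.0279]
ee_rot: [-1.538, 0.38, -0.391]
force: [-0.5, -0.1, -0.1]
opening: 0.0857
10.2 [ 0.5123 -0.243   0.0279] headx -28.15 tiltdeg [0.39 0.  ] F [-0.5 -0.1 -0.1] op 0.0857
move xyz tool mm [-4.   4.8  0.4]
```

```bash
python3 -m handwheel '[[0,-4,5,0.4,0,0,0.35],[0,0,0,0,0,0,0],[0,0,0,0,0,0,0],[0,0,0,0,0,0,0]]';python3 -c "
from st import *
rel(.509,-.2408,.023)"
```

```text
t: 10.6
tool_pos: [0.5083, -0.2407, 0.0218]
ee_rot: [-1.536, 0.386, -0.385]
force: [-0.5, 1.1, -0.2]
opening: 0.0858
10.6 [ 0.5083 -0.2407  0.0218] headx -28.15 tiltdeg [-0.04 -0.01] F [-0.5  1.1 -0.2] op 0.0858
move xyz tool mm [ 0.7 -1.2  0.2]
```

```bash
python3 -m handwheel '[[120,0.5,-1,0,0,0,0],[160,0,0,0,0,0,0],[190,0,0,0,0,0,0],[210,0,0,0,0,0,0],[255,0,0,0,0,0,0]]' 40; python3 -m handwheel '[[255,0,0,0,0,0,0],[255,0,0,0,0,0,0],[255,0,0,0,0,0,0],[255,0,0,0,0,0,0]]' 60; python3 st.py
```

```text
t: 11.1
tool_pos: [0.5087, -0.2409, 0.0227]
ee_rot: [-1.536, 0.386, -0.384]
force: [-4.2, -8.1, 1.4]
opening: 0.012
t: 11.5
tool_pos: [0.5088, -0.2409, 0.0228]
ee_rot: [-1.536, 0.386, -0.385]
force: [-0.2, 0.1, 1.6]
opening: 0.0113
11.5 [ 0.5088 -0.2409  0.0228] headx -28.14 tiltdeg [-0.04 -0.  ] F [-0.2  0.1  1.6] op 0.0113
```

Gripped (about 12 mm opening). Lifting gently.

```bash
python3 -m handwheel '[[255,0,-2,0,0,0,0],[255,0,-5,0,0,0,0],[255,0,-8,0,0,0,0],[255,0,-10,0,0,0,0],[255,0,-12,0,0,0,0]]' 60; python3 -m handwheel '[[255,0,-12,0,0,0,0],[255,0,-12,0,0,0,0],[255,0,-12,0,0,0,0],[255,0,-12,0,0,0,0],[255,0,-12,0,0,0,0]]'; python3 -m handwheel '[[255,0,-12,0,0,0,0],[255,0,-8,0,0,0,0],[255,0,-5,0,0,0,0],[255,0,-2,0,0,0,0],[255,0,0,0,0,0,0]]'; python3 - <<'E'
from st import *
w=snap('wrist');b=snap('side')
cv2.imwrite('pics/8.png',np.hstack([cv2.resize(w['color'],(480,360)),cv2.resize(b['color'][200:320,280:387],(320,360),interpolation=2)]))
E
```

```text
t: 12.0
tool_pos: [0.5087, -0.2409, 0.0607]
ee_rot: [-1.536, 0.386, -0.384]
force: [-0.4, -0.2, -2.9]
opening: 0.0113
t: 12.5
tool_pos: [0.5088, -0.2409, 0.1209]
ee_rot: [-1.536, 0.386, -0.385]
force: [-0.2, -0.5, -2.3]
opening: 0.0116
t: 13.0
tool_pos: [0.5088, -0.2409, 0.1467]
ee_rot: [-1.536, 0.386, -0.384]
force: [0.2, 0.5, -2.2]
opening: 0.0109
13.0 [ 0.5088 -0.2409  0.1467] headx -28.15 tiltdeg [-0.06 -0.01] F [ 0.2  0.5 -2.2] op 0.0109
```

View pics/8.png

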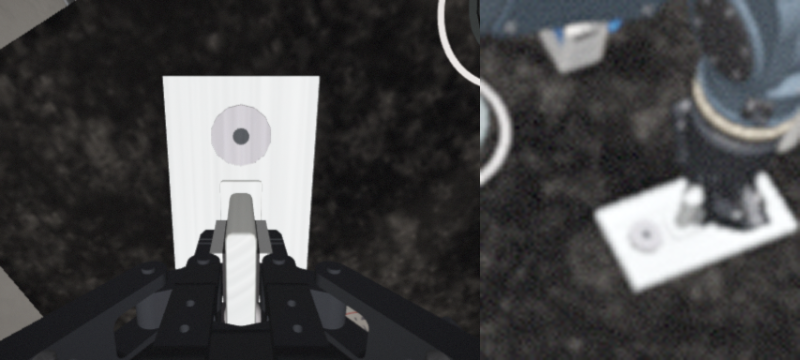

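The tray is lifted and level, hanging squarely in the grip. Before carrying it over, I'll refine the reader's position from the top and side views.

```bash
python3 - <<'E'
from st import *
a=snap('top');b=load('side')
A=cv2.resize(a['color'][168:222,278:340],None,fx=6,fy=6,interpolation=2);B=cv2.resize(b['color'][205:280,225:305],None,fx=5,fy=5,interpolation=2)
H=max(A.shape[0],B.shape[0]);f=lambda I:cv2.copyMakeBorder(I,0,H-I.shape[0],0,0,0)
cv2.imwrite('pics/9.png',np.hstack([f(A),f(B)])); print(A.shape,B.shape)
# ellipse fit of puck top: grey blob vs dark
for n,c,(u,v,ww,h) in(('top',a,(278,168,62,54)),('side',b,(225,205,80,75))):
    g=c['color'][v:v+h,u:u+ww].min(2); m=(g>90).astype(np.uint8)
    cn=cv2.findContours(m,cv2.RETR_TREE,cv2.CHAIN_APPROX_NONE)[0]
    for k in cn:
        if len(k)>15:
            e=cv2.fitEllipse(k); print(n,len(k),np.round(e[0],1)+[u,v],np.round(e[1],1))
            for z in(0,.024,.03):print('   ',z,atz(c,e[0][0]+u,e[0][1]+v,z)[:2].round(4))
E
```

```text
13.1 [ 0.5086 -0.2408  0.1463] headx -28.14 tiltdeg [-0.1  -0.01] F [-0.4 -0.8 -3. ] op 0.0114
(324, 372, 3) (375, 400, 3)
top 101 [308.3 194.3] [33.8 37. ]
    0 [0.4898 0.0455]
    0.024 [0.4824 0.0519]
    0.03 [0.4806 0.0535]
top 29 [308. 192.] [10.1 11.5]
    0 [0.4996 0.0411]
    0.024 [0.4921 0.0475]
    0.03 [0.4903 0.0492]
top 129 [308.3 194.1] [28.2 31.1]
    0 [0.491 0.045]
    0.024 [0.4836 0.0514]
    0.03 [0.4817 0.053 ]
side 131 [265.4 243.4] [43.2 49.2]
    0 [0.4873 0.0423]
    0.024 [0.4763 0.0337]
    0.03 [0.4735 0.0316]
side 123 [265.2 242.6] [34.2 39.1]
    0 [0.4892 0.0446]
    0.024 [0.4781 0.036 ]
    0.03 [0.4753 0.0338]
side 47 [264.7 237.5] [10.4 12.6]
    0 [0.5024 0.058 ]
    0.024 [0.4911 0.0491]
    0.03 [0.4882 0.0469]
side 24 [302.2 213. ] [ 4.4 11.5]
    0 [0.6588 0.0231]
    0.024 [0.6442 0.0149]
    0.03 [0.6406 0.0129]
```

View pics/9.png

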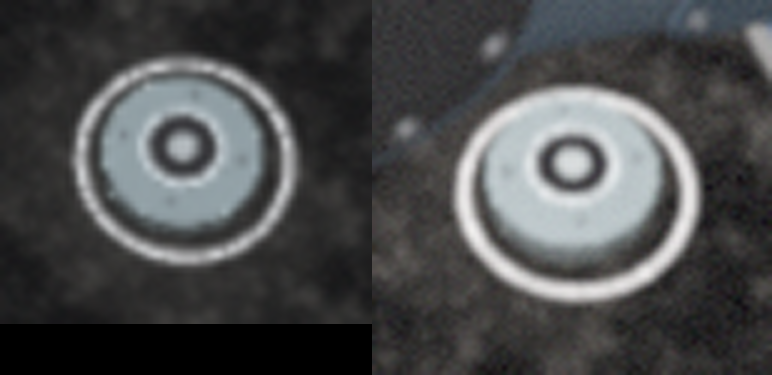

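The window is at (0.490,0.049) from the top view and (0.488,0.047) from the side view, so I use (0.4893,0.048). That puts the reader about 3 mm off the ring centre, well inside. Target TCP is (0.4447,0.0717,0.143). Carrying gently with ramps.

```bash

python3 -m handwheel '[[255,-1.3,0,1.5,0,0,0],[255,-2.6,0,3.1,0,0,0],[255,-3.8,0,4.6,0,0,0],[255,-5.1,0,6.2,0,0,0],[255,-6.4,0,7.7,0,0,0]]' | head -2
python3 -m handwheel '[[255,-7.7,0,9.2,0,0,0],[255,-7.7,0,9.2,0,0,0],[255,-7.7,0,9.2,0,0,0],[255,-7.7,0,9.2,0,0,0],[255,-7.7,0,9.2,0,0,0]]' | head -2
python3 -m handwheel '[[255,-7.7,0,9.2,0,0,0],[255,-7.7,0,9.2,0,0,0],[255,-7.7,0,9.2,0,0,0],[255,-7.7,0,9.2,0,0,0],[255,-7.7,0,9.2,0,0,0]]' | head -2
python3 -m handwheel '[[255,-7.7,0,9.2,0,0,0],[255,-7.7,0,9.2,0,0,0],[255,-7.7,0,9.2,0,0,0],[255,-7.7,0,9.2,0,0,0],[255,-6.4,0,7.7,0,0,0]]' | head -2
python3 -m handwheel '[[255,-5.1,0,6.2,0,0,0],[255,-3.8,0,4.6,0,0,0],[255,-2.6,0,3.1,0,0,0],[255,-1.3,0,1.5,0,0,0],[255,0,0,0,0,0,0]]' | head -2
python3 -c "
from st import *
rel(.4447,.0717,.1428)"
```

```text
t: 13.65
tool_pos: [0.5026, -0.2107, 0.1467]
t: 14.15
tool_pos: [0.4903, -0.1517, 0.1468]
t: 14.65
tool_pos: [0.4781, -0.0931, 0.1468]
t: 15.15
tool_pos: [0.4662, -0.0362, 0.1469]
t: 15.65
tool_pos: [0.4625, -0.0176, 0.1468]
15.65 [ 0.4625 -0.0176  0.1468] headx -28.14 tiltdeg [-0.05 -0.01] F [ 0.2  0.1 -2.6] op 0.0113
move xyz tool mm [-57.8   4.1  70.3]
```

```bash

python3 -m handwheel '[[255,-1.3,0,1.5,0,0,0],[255,-2.6,0.5,3.1,0,0,0],[255,-3.8,0.5,4.6,0,0,0],[255,-5.1,0.5,6.2,0,0,0],[255,-6.3,0.5,7.7,0,0,0]]' | head -2
python3 -m handwheel '[[255,-7,0.5,8.5,0,0,0],[255,-7,0.5,8.5,0,0,0],[255,-6.4,0.5,7.7,0,0,0],[255,-5.8,0.5,7,0,0,0],[255,-4.4,0,5.4,0,0,0]]' | head -2
python3 -m handwheel '[[255,-3.8,0,4.6,0,0,0],[255,-2.5,0,3.1,0,0,0],[255,-1.3,0,1.5,0,0,0],[255,-0.6,0,0.8,0,0,0],[255,0,0,0,0,0,0]]' | head -2
python3 -m handwheel '[[255,0,0,0,0,0,0],[255,0,0,0,0,0,0],[255,0,0,0,0,0,0]]' | head -1
python3 - <<'E'
from st import *
rel(.4447,.0717,.1428)
b=snap('side');a=snap('top')
for n,c in(('side',b),('top',a)):print(n,proj(c,[[.4893,.048,.126],[.4447,.0717,.13],[.4893,.048,.137]]))
q=proj(b,[[.4893,.048,.126]])[0].astype(int);r=proj(a,[[.4893,.048,.126]])[0].astype(int)
k=lambda c,q:cv2.resize(c['color'][q[1]-45:q[1]+45,q[0]-45:q[0]+45],(390,390),interpolation=2)
print(q,r);cv2.imwrite('pics/10.png',np.hstack([k(b,q),k(a,r)]))
E
```

```text
t: 16.15
tool_pos: [0.4563, 0.0124, 0.1448]
t: 16.65
tool_pos: [0.4468, 0.0598, 0.1428]
t: 17.15
tool_pos: [0.4446, 0.0715, 0.1429]
t: 17.45
17.45 [0.4445 0.0714 0.1429] headx -28.16 tiltdeg [-0.05 -0.01] F [-0.1 -0.4 -2.7] op 0.0113
move xyz tool mm [-0.   0.1  0.3]
side [[265.1932771  220.38859305]
 [249.32505694 224.89684468]
 [265.26546465 218.33816873]]
top [[310.05215524 182.86996095]
 [310.9142682  194.40572473]
 [310.25370498 181.76882444]]
[265 220] [310 182]
```

View pics/10.png

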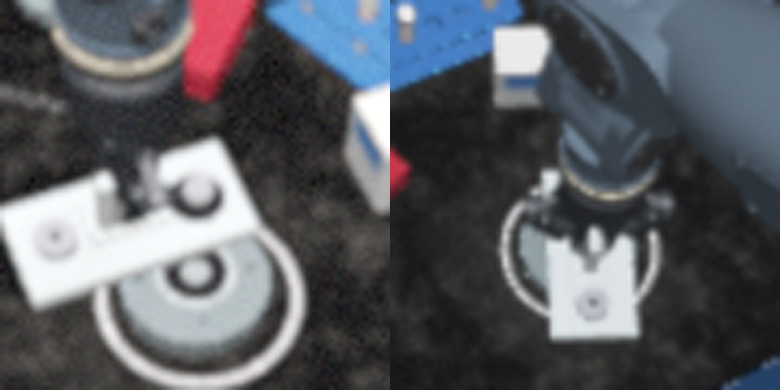

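In the side view the pocket, with the ball in it, sits at crop (194,196), where (195,195) was predicted. The reader is inside the ring directly below, and the tray is level and still. Handing in.

```bash
python3 -c "
from st import *
print(arm.job_done())"
```

```text
17.55 [0.4445 0.0715 0.1429] headx -28.16 tiltdeg [-0.05 -0.01] F [-0.1  0.1 -2.1] op 0.0111
the job is handed in; nothing more can be done
None
```

I pushed the reader into the ring with the open jaws, without lifting it. I then gripped the tray by its tab and carried it over, and handed the job in at about 17.6 s, still holding the tray.

- **Reader:** it stands wholly inside the ring, about 3 mm off centre by camera, where the clearance is 15 mm. The top and side cameras put its window about 3 mm apart, so I used the mean of the two.
- **Tray:** its underside is about 12 cm above the worktop and the tool tilt reads 0.05°. The tool was within about 0.3 mm of the pose I worked out.
- **Pocket and ball:** the last side view shows the ball in its pocket, with the pocket within about one pixel of where it should be over the window.
- **Other things:** I moved nothing else, and in the last views the slide box and carton, as far as visible, looked undisturbed. I did not check each bystander's position separately.
- **Forces:** the readings after each move stayed under 10 N.

No check failed.

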